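Seat the keyed die insert in the die shoe and swing the keeper over it

TASK

The forming die is lying loose on top of the die shoe, beside its pocket. Slide it across, without picking it up, and shuffle it until it drops fully home in the pocket with its tongue in the keyway; then swing the keeper round over the die's edge as far as its stop. Leave the finished knives where they lie.

Things in the scene. Friction and masses are not known exactly. Their poses are not given: they have to be found in the camera images.
- shoe: Fixed dark steel die shoe: plate 250 (its x) x 350 (its y) x 45 mm flat on the bench, slotted lugs at both y ends. Origin at the centre of its underside, z up; flat top at z = 45 mm. Two guide bushes (38 mm across, 22 mm above the top) at its corners (101, 148) and (-101, -148) mm.
- pocket (a point): Centre of the floor of the shoe's pocket, at (0, -65, 37) mm in the shoe's frame, same axes. Pocket 94 (x) x 100 (y) mm, 8 mm deep, open at the top, 2 mm larger than the die on every side.
- keyway_end (a point): Middle of the floor's end of the keyway: a slot 28 mm wide (x), 8 mm deep, running from the middle of the pocket's -y side 16 mm further to -y. It takes the die's tongue.
- die_mid (a point): Centre of the loose bright steel die, half-way up (7 mm above its underside). Plate 90 (its x) x 96 (its y) x 14 mm, upright sides, about 0.85 kg, recess 32 x 66 x 5 mm deep in its top. Too wide to grip; slides when pushed. Starts flat on the shoe on the pocket's +y side, turned up to 26 degrees. Home: axes as the pocket's, this point 7 mm above the pocket floor, its top 6 mm above the shoe's.
- die_tongue (a point): Middle of the outer end of the die's tongue, half-way up: 24 mm wide (die's x), standing out 16 mm from the middle of the die's -y side, 14 mm thick like the die.
- keeper (a joint): Swing keeper: steel bar 84 x 24 x 10 mm, level, 8.5 mm above the shoe's top, on an upright bolt. Rad: 0 = parked, pointing to the shoe's -y; grows clockwise seen from above; at 1.57 it points to the shoe's -x, over the die's edge; stop at 1.6. Starts at 0 to 0.35, stays where left, about 2.5 N at the knob. Clears a die fully home by 2.5 mm, strikes one that is not.
- keeper_knob (a point): Centre of the black knob on the keeper: upright cylinder 19 mm across, 22 mm high, 56 mm from the bolt's axis; this point 39.5 mm above the shoe's top. A 12 mm stem joins it to the bar.
- keeper_pivot (a point): Axis of the keeper's bolt at the level of the shoe's top, at (85, -90, 45) mm in the shoe's frame. The bolt head reaches 28 mm above the shoe's top.
- stop_dowel (a point): Foot of the stop dowel, 8 mm across, 14 mm high, on the shoe's top at (66, -75) mm in the shoe's frame.
- knife_a: Finished knife lying on the bench to the left of the shoe: blade 210 x 46 mm, pale wooden handle 130 mm long, 20 mm high. Origin where blade and handle meet; blade to its +x. To be left alone.
- knife_b: Second finished knife, lying further left: blade 180 x 52 mm, pale wooden handle 130 mm. Origin where blade and handle meet; blade to its +x. To be left alone.
Not all that is in view belongs to the job. Leave any red or turquoise look-alike of the part that bears die_mid alone.

How it is judged:
On the way:
1. the die is fully home in the pocket, before the keeper goes over it (z of die_mid in the frame of pocket below 0.0085 m and horizontal distance between die_mid and pocket below 0.007 m and angle between die_mid's own z axis and vertical below 0.025 rad), for 0.2 s.
At the end, for the whole second after the job is handed in: The die lies flat on the pocket floor (its middle at most 8.5 mm above the floor, within 7 mm of the pocket's centre, tilted less than 0.025 rad), and the keeper is at rest across it, turned to at least 1.4 rad (stop at 1.6) (all of step 1 and value of joint keeper above 1.4 rad and velocity of joint keeper between -0.05 and 0.05 rad/s); the robot touches nothing.
It fails at once if the die is picked up (its middle more than 20 mm above where it slides) (z of die_mid in the frame of pocket above 0.035 m).
It fails at once if a finished knife is shoved by more than 30 mm (distance of any of knife_a, knife_b from where it was at the start of the episode above 0.03 m).
It also fails if it takes over 72 s, if anything falls off the work surface, if the arm or the gripper's body presses on something with over 40 N, if the wrist force passes 120 N, or if a joint passes its speed limit or range.

ROBOT

A 7-joint arm with a two-finger parallel gripper is mounted at the origin on the work surface. World frame = base frame: x ahead of the robot, y to its left, z up, the work surface at z = 0. Lengths are in m, angles in rad, forces in N, time in s.
With the tool pointing down it reaches from about 0.4 to 0.85 m from the base axis. Payload 10.4 kg.
Tool frame: the origin (TCP) lies midway between the tips of the shut fingers; the grasp point (between the pads) lies 19 mm behind it; z points along the fingers, y is the direction in which the jaws open and shut (so a half turn about z gives the same grasp; the last joint's range is limited). The gripper opens to 87 mm and grips with 3 to 60 N. Pads are 19 mm wide; open, the fingers measure 117 mm over their backs; the gripper's body (75 mm by 190 mm) begins 51 mm behind the grasp point.
Start: joints at [1.318, 0.332, -0.065, 1.46, 0.022, 1.35, -0.088], TCP at [0.142, -0.609, 0.223] pointing down, gripper open.
Joint ranges: [-2.6, 2.6], [-0.5, 2.12], [-1.47, 1.34], [0.16, 2.42], [-1.27, 4.41], [0.06, 2.06], [-2.6, 2.6]. Speed limits (rad/s): [2.22, 2.22, 2.79, 2.79, 3.14, 3.14, 3.14].

INTERFACE

Orientations are given as a unit quaternion [w, x, y, z].
In Python, from workcell import state, imaging, ticket gives the robot as it stands.
- The arm moves only by the tool step_arm, never from a script. Its argument "deltas" is a list of rows, each a list of 5 numbers: the shift along the world's x, y, z in m, then the turn about the world's z in rad, then the closure, from -1 (fully open) to 1 (shut). A call has 1 to 8 rows; each row shifts and turns the commanded pose from where the row before left it; what a row does not reach is not made up. A row lasts 1/10 s, in which the tool goes at most 50 mm and 8.59 degrees, less where a joint would pass 70% of its speed; a pose out of reach is approached as far as the arm can. A call is refused whole if a number of a shift passes 0.05 or a number of a turn 0.15, either way. A call with a gripper value outside its range is refused whole. The fingers move at their own pace and stop on an object; "force" is the grip in N (left out, the last holds). Time passes only in rows, so rows that do not move let the fingers close. It gives the time, the measured TCP pose, the force and the opening at its end, in the units of the state.
- state(): the state, without advancing time (a new reading comes with each control period).
- imaging.capture(name): name is "scene" or "top" or "wrist"; returns the picture (384x512x3 uint8, blue, green, red); there is no depth.
- imaging.camera_params(name): a dict with "fx", "fy", "cx", "cy" (pixels), "eye" and "rotation" of the camera in the world; the wrist camera has in their place "tool_from_camera" (4x4, takes a point from camera to tool coordinates, whose origin is the TCP and whose axes are the flange's). Camera axes: x right, y down, z forward; pixel columns grow to the right and rows downward; lengths in m; the calibration is good to about 2 mm. A picture is of the moment at which its call begins: read the wrist's pose just before it. camera_params takes no time and is no camera call.
- ticket.sign_off(): hands the job in, once; it reports no verdict.
The state is a dict: "clock": time; "qpos": joint angles; "joint_velocities": joint speeds; "tau": joint torques, N m; "position": TCP position; "eef_rot": TCP orientation; "contact_force": force on the tool from outside, world axes, zero at the start; "ft_torque": the same for the moment, N m; "gripper_width": finger opening in m.
Only numpy, scipy, OpenCV 4.12 (cv2) and the standard library are available. Lean on these libraries where they do the work, as an engineer would, in place of code of your own. Each camera call takes 0.05 s, during which the arm holds its last target.

## Working session

There is one attempt and no reset: what is moved stays moved. The work goes in short steps, Python scripts to look and compute and a tool call to move; the robot and the scene stay as the last step left them, time stands still between calls to the robot, and variables do not carry over. Pictures are saved under pics/ and viewed, and the job is handed in when it is done.

Besides the shell and the picture viewer there is one more tool, called after "Request:" by a JSON object that holds its "fn" and its "kwargs", one argument or row to a line. step_arm: Moves the arm, as the interface text tells. Its arguments: {"type":"object","properties":{"deltas":{"type":"array"},"force":{"type":"number"}},"required":["deltas"]}

```bash
ls; mkdir -p pics
python3 - <<'E'
from workcell import state, imaging
import cv2
s=state(); print({k:s[k] for k in('clock','position','eef_rot','contact_force','gripper_width')})
for n in('scene','top'):
    im=imaging.capture(n); cv2.imwrite(f'pics/{n}0.png',im)
    print(n,imaging.camera_params(n))
E
```

```text
pics
{'clock': 0.0, 'position': array([ 0.14226632, -0.60820121,  0.22173491]), 'eef_rot': array([-7.08759305e-04,  9.93406505e-01,  1.14642930e-01, -1.07134895e-04]), 'contact_force': array([-0.17027778, -0.47095601,  0.91067937]), 'gripper_width': 0.08718220816397466}
scene {'fx': 399.1777101869162, 'fy': 399.1777101869162, 'cx': 247.91293147878196, 'cy': 185.5550288816491, 'eye': array([ 1.35714915, -0.36436481,  1.05870598]), 'rotation': array([-0.34257574,  0.78621776,  0.474788  , -0.19768624])}
top {'fx': 361.0578113518352, 'fy': 361.0578113518352, 'cx': 255.39539011684545, 'cy': 190.06253058594282, 'eye': array([0.21980825, 0.12336739, 1.35494415]), 'rotation': array([ 0.06343603, -0.69679932,  0.71175154, -0.0620993 ])}
```

View pics/scene0.png

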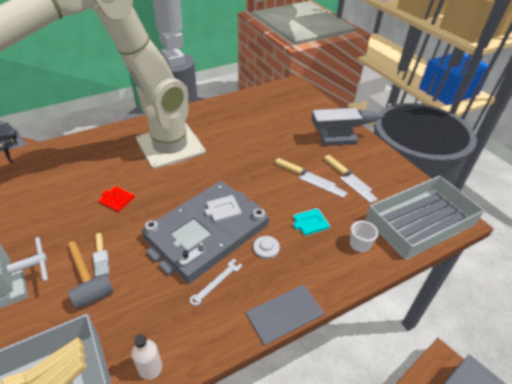

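View pics/top0.png

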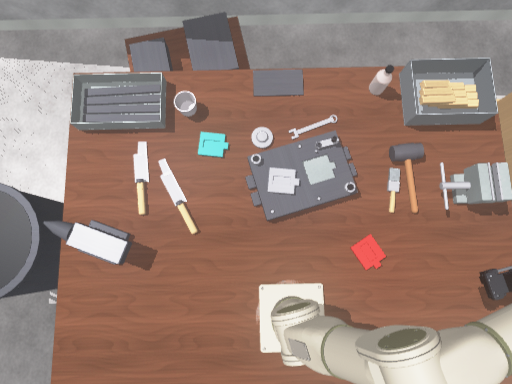

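The scene and top views show the shoe at about top (302,175). The bright die is on its left at (282,181) and the pocket is at (319,170). The turquoise (212,144) and red (369,252) plates are look-alikes to leave alone. Next I'll enlarge the shoe.

Run:
```python
import cv2
a=cv2.imread('pics/top0.png')[120:230,235:370]; cv2.imwrite('pics/topc0.png',cv2.resize(a,None,fx=5.9,fy=5.4 and 5.9/1.0*0.92,interpolation=cv2.INTER_CUBIC)[:600])
b=cv2.imread('pics/scene0.png')[175:285,135:280]; cv2.imwrite('pics/scenec0.png',cv2.resize(b,None,fx=5.4,fy=5.4,interpolation=cv2.INTER_CUBIC))
```

```text
(no output)
```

View pics/topc0.png

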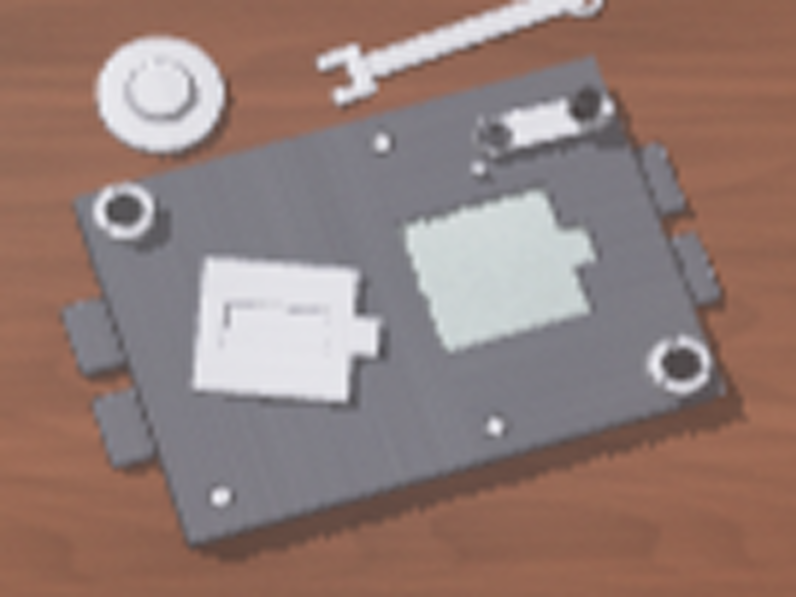

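View pics/scenec0.png

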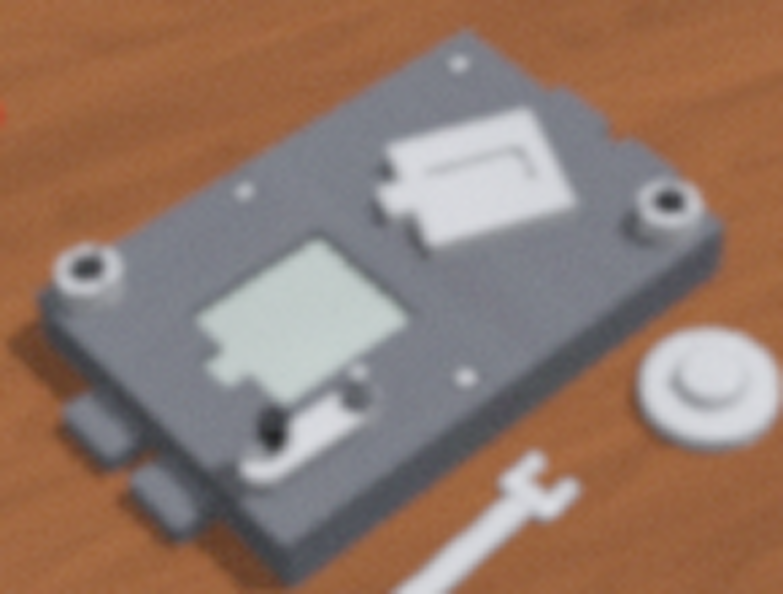

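```bash
cat > h.py <<'E'
import numpy as np
from scipy.spatial.transform import Rotation as R
from scipy.optimize import least_squares
from workcell import state, imaging
import cv2
def q2R(q): return R.from_quat([q[1],q[2],q[3],q[0]]).as_matrix()
def cam(n,s=None):
    p=imaging.camera_params(n)
    K=(p['fx'],p['fy'],p['cx'],p['cy'])
    if n!='wrist': return K,np.array(p['eye']),q2R(p['rotation'])
    T=np.array(p['tool_from_camera']); Rt=q2R(s['eef_rot'])
    return K,s['position']+Rt@T[:3,3],Rt@T[:3,:3]
def proj(c,P):
    K,e,Rm=c; q=(np.atleast_2d(P)-e)@Rm
    return np.c_[K[0]*q[:,0]/q[:,2]+K[2],K[1]*q[:,1]/q[:,2]+K[3]]
def ray(c,uv,z):
    K,e,Rm=c; uv=np.atleast_2d(uv)
    d=np.c_[(uv[:,0]-K[2])/K[0],(uv[:,1]-K[3])/K[1],np.ones(len(uv))]@Rm.T
    return e+d*((z-e[2])/d[:,2])[:,None]
def place(p,L):  # p=x,y,yaw
    L=np.atleast_2d(L); c,s=np.cos(p[2]),np.sin(p[2])
    return np.c_[p[0]+c*L[:,0]-s*L[:,1],p[1]+s*L[:,0]+c*L[:,1],L[:,2]]
def fit(c,L,uv,p0):
    r=least_squares(lambda p:(proj(c,place(p,L))-uv).ravel(),p0,x_scale=[.1,.1,.3],loss='soft_l1')
    return r.x,(proj(c,place(r.x,L))-uv)
E
python3 - <<'E'
from h import *
np.set_printoptions(precision=4,suppress=True)
c=cam('top')
f=lambda a:np.array([[235+x/5.9,120+y/5.428] for x,y in a],float)
L=np.array([[101,148,67],[-101,-148,67],[125,175,45],[125,-175,45],[-125,-175,45],[-125,175,45],
 [47,-15,45],[47,-115,45],[-47,-115,45],[-47,-15,45]])/1000
uv=f([(123,210),(681,363),(78,203),(597,60),(725,393),(190,543),(404,225),(545,190),(590,315),(447,352)])
p,r=fit(c,L,uv,[.5,0,0]);print('shoe',p,r)
D=np.array([[45,48,59],[45,-48,59],[-45,-48,59],[-45,48,59],[12,-64,59],[-12,-64,59]])/1000
d,r=fit(c,D,f([(205,257),(360,268),(349,402),(192,388),(382,320),(378,357)]),[.5,0,0]);print('die',d,r)
print(place(p,[[0,-.065,.037],[.085,-.09,.045]]))
k=ray(c,f([(585,103),(495,133)]),.0955);print(k, ray(c,f([(495,133)]),.073))
np.save('pose0.npy',[p,d])
# die in shoe frame
dd=d[:2]-p[:2];cc,s=np.cos(p[2]),np.sin(p[2]);print(cc*dd[0]+s*dd[1],-s*dd[0]+cc*dd[1],d[2]-p[2])
E
```

```text
shoe [ 0.5101 -0.0523  0.2723] [[ 0.5002  0.2351]
 [ 0.2158  0.7766]
 [-0.6127 -0.8523]
 [-0.1973 -0.3963]
 [ 0.3441  0.3966]
 [ 0.0523  0.2809]
 [-1.1894  0.1545]
 [ 0.2731 -0.9002]
 [ 0.8418 -0.4654]
 [-0.557   0.3946]]
die [ 0.4859  0.0256 -0.1172] [[ 0.1929  0.1152]
 [-0.1059  0.5046]
 [-0.1321 -0.1897]
 [ 0.1966 -0.0917]
 [-0.1676  0.0627]
 [ 0.02   -0.3531]]
[[ 0.5276 -0.1149  0.037 ]
 [ 0.6162 -0.1161  0.045 ]]
[[ 0.6285 -0.1667  0.0955]
 [ 0.6088 -0.1102  0.0955]] [[ 0.6158 -0.1144  0.073 ]]
-0.002426269541147323 0.08150983925396559 -0.38951986187920035
```

Run:
```python
from h import *
np.set_printoptions(precision=4,suppress=True)
p=imaging.camera_params('wrist');print(p)
# where would camera look if tcp at (0.5,-0.05,.28), tool yaw same
s=state();s['position']=np.array([.5,-.05,.28]);c=cam('wrist',s);print(c[1],proj(c,[[.4859,.0256,.059],[.5276,-.1149,.045],[.6285,-.1667,.0955]]))
```

```text
{'fx': 264.63293876518765, 'fy': 264.63293876518765, 'cx': 257.91346349127946, 'cy': 196.0632676759502, 'tool_from_camera': array([[-0.0003, -0.961 , -0.2766,  0.0753],
       [ 1.    , -0.0003, -0.0001, -0.0001],
       [ 0.    , -0.2766,  0.961 , -0.1616],
       [ 0.    ,  0.    ,  0.    ,  1.    ]])}
[ 0.5734 -0.033   0.4416] [[205.7129 170.9247]
 [304.3053 163.5521]
 [374.1627 100.2172]]
```

Request:
{"fn": "step_arm", "kwargs": {
  "deltas": [
    [0.02,0.03,0.02,0,-1],
    [0.025,0.04,0.02,0,-1],
    [0.025,0.04,0.02,0,-1],
    [0.025,0.042,0,0,-1],
    [0.025,0.042,0,0,-1],
    [0.025,0.042,0,0,-1],
    [0.025,0.042,0,0,-1],
    [0.025,0.042,0,0,-1]
  ]
}}

```text
clock: 0.9
position: [0.3366, -0.2886, 0.2815]
eef_rot: [0.0, 0.993, 0.115, -0.0]
contact_force: [1.2, -0.7, -0.4]
gripper_width: 0.0871
```

Request:
{"fn": "step_arm", "kwargs": {
  "deltas": [
    [0.025,0.042,0,0,-1],
    [0.025,0.042,0,0,-1],
    [0.025,0.042,0,0,-1],
    [0.025,0.042,-0.01,0,-1],
    [0.025,0.04,-0.02,0.04,-1],
    [0.02,0.03,-0.02,0,-1],
    [0,0,0,0,-1]
  ]
}}

```text
clock: 1.6
position: [0.4808, -0.0483, 0.2296]
eef_rot: [-0.002, 0.99, 0.138, -0.001]
contact_force: [-0.1, -0.3, 0.2]
gripper_width: 0.0872
```

Run:
```python
from h import *
np.set_printoptions(precision=4,suppress=True)
s=state();print(s['clock'],s['position'],s['eef_rot'])
im=imaging.capture('wrist');cv2.imwrite('pics/w1.png',im);np.save('w1.npy',np.r_[s['position'],s['eef_rot']])
cv2.imwrite('pics/w1b.png',cv2.resize(im,(800,600),interpolation=cv2.INTER_CUBIC))
c=cam('wrist',s);p,d=np.load('pose0.npy')
L=np.array([[101,148,67],[-101,-148,67],[47,-15,45],[47,-115,45],[-47,-115,45],[-47,-15,45]])/1000
print(proj(c,place(p,L))*1.5625)
```

```text
1.6 [ 0.4808 -0.0483  0.2296] [-0.0016  0.9904  0.1381 -0.0013]
[[214.8661 109.3012]
 [590.7499 369.7942]
 [437.5309 188.4199]
 [561.9312 188.9915]
 [549.8454 301.6469]
 [434.5328 301.0494]]
```

View pics/w1b.png

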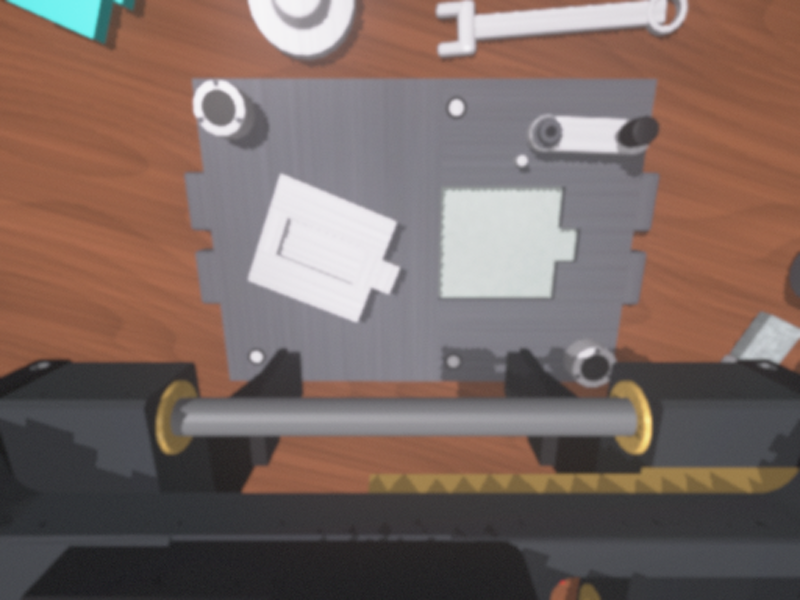

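Run:
```python
from h import *
np.set_printoptions(precision=4,suppress=True)
w=np.load('w1.npy');s=dict(position=w[:3],eef_rot=w[3:]);c=cam('wrist',s)
f=lambda a:np.array(a,float)/1.5625
L=np.array([[101,148,67],[-101,-148,67],[125,175,45],[125,-175,45],
 [47,-15,45],[47,-115,45],[-47,-115,45],[-47,-15,45]])/1000
p,r=fit(c,L,f([(219,107),(590,363),(193,80),(657,80),(441,189),(562,189),(552,298),(439,298)]),[.5,0,0.2]);print('shoe',p,r)
D=np.array([[45,48,59],[45,-48,59],[-45,-48,59],[-45,48,59],[12,-64,59],[-12,-64,59]])/1000
d,r=fit(c,D,f([(281,174),(398,220),(358,322),(248,281),(401,266),(387,293)]),[.5,0,0]);print('die',d,r)
print(place(p,[[0,-.065,.037],[.085,-.09,.045]]))
print('knob top',ray(c,f([(646,128)]),.0955),'piv',ray(c,f([(549,131)]),.073))
dd=d[:2]-p[:2];cc,ss=np.cos(p[2]),np.sin(p[2]);print(cc*dd[0]+ss*dd[1],-ss*dd[0]+cc*dd[1],d[2]-p[2])
np.save('pose1.npy',[p,d])
im=cv2.imread('pics/w1.png')[95:215,130:270];cv2.imwrite('pics/w1c.png',cv2.resize(im,None,fx=5,fy=5,interpolation=cv2.INTER_CUBIC))
```

```text
shoe [ 0.5118 -0.0544  0.2723] [[-0.538   0.5018]
 [ 2.4468  3.6688]
 [-1.1987 -1.2398]
 [ 0.0053 -0.035 ]
 [-0.2181 -1.1921]
 [ 2.0275 -0.8253]
 [ 0.5341  1.6313]
 [-1.0057  1.248 ]]
die [ 0.4871  0.0227 -0.1014] [[-0.4082 -0.2456]
 [-0.5942  0.5014]
 [ 0.1026 -0.3229]
 [ 0.2521 -0.3754]
 [-0.287   0.3609]
 [ 1.856   0.0857]]
[[ 0.5292 -0.117   0.037 ]
 [ 0.6178 -0.1182  0.045 ]]
knob top [[ 0.6328 -0.1713  0.0955]] piv [[ 0.6182 -0.1167  0.073 ]]
-0.0029979382696084765 0.08090214938474616 -0.37376392854736695
```

View pics/w1c.png

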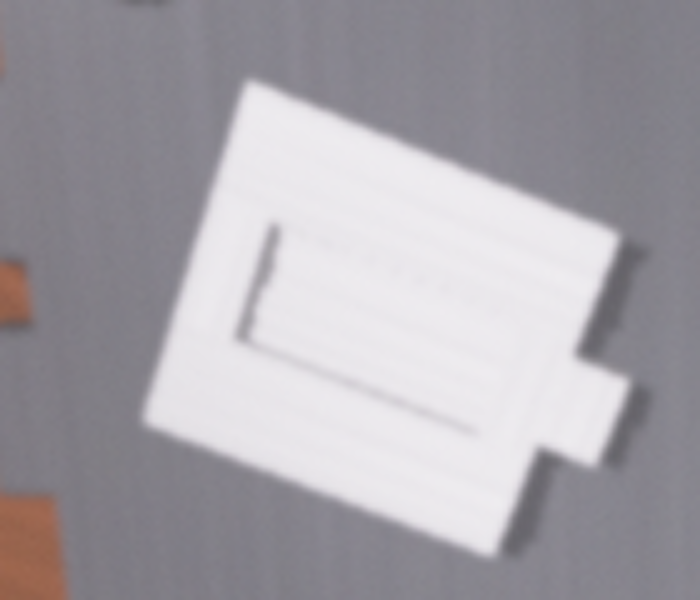

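The wrist view shows the die at (323,250), the pocket at (500,243), the keeper pivot at (549,131) and the knob at (646,128), all in the 800 x 600 picture. The wrist and top fits agree to about 2 mm. The bright steel plate lying on the shoe is the die. It isn't the turquoise one at (60,10), and it measures 90 x 96 mm with a 66 x 31 mm recess. I'll put the fingers in the recess and open them against its end walls.

Request:
{"fn": "step_arm", "kwargs": {
  "deltas": [
    [0.001,0.015,-0.02,-0.095,0.36],
    [0.001,0.015,-0.03,-0.095,0.36],
    [0.001,0.015,-0.03,-0.095,0.36],
    [0.001,0.015,-0.03,-0.095,0.36],
    [0.002,0.012,-0.03,0,0.36],
    [0,0,0,0,0.36]
  ],
  "force": 15
}}

```text
clock: 2.25
position: [0.4842, 0.0186, 0.0893]
eef_rot: [-0.0, 0.999, -0.055, -0.003]
contact_force: [-0.2, -0.6, 0.5]
gripper_width: 0.0471
```

Run:
```python
from h import *
np.set_printoptions(precision=4,suppress=True)
s=state();print(s['clock'],s['position'],s['eef_rot'],s['gripper_width'])
im=imaging.capture('wrist');cv2.imwrite('pics/w2.png',cv2.resize(im,(800,600),interpolation=cv2.INTER_CUBIC))
c=cam('wrist',s);t=s['position'];print(proj(c,[t])*1.5625)
```

```text
2.25 [0.4842 0.0186 0.0893] [-0.0001  0.9985 -0.0546 -0.0027] 0.04708517360688518
[[402.7411 371.3797]]
```

View pics/w2.png

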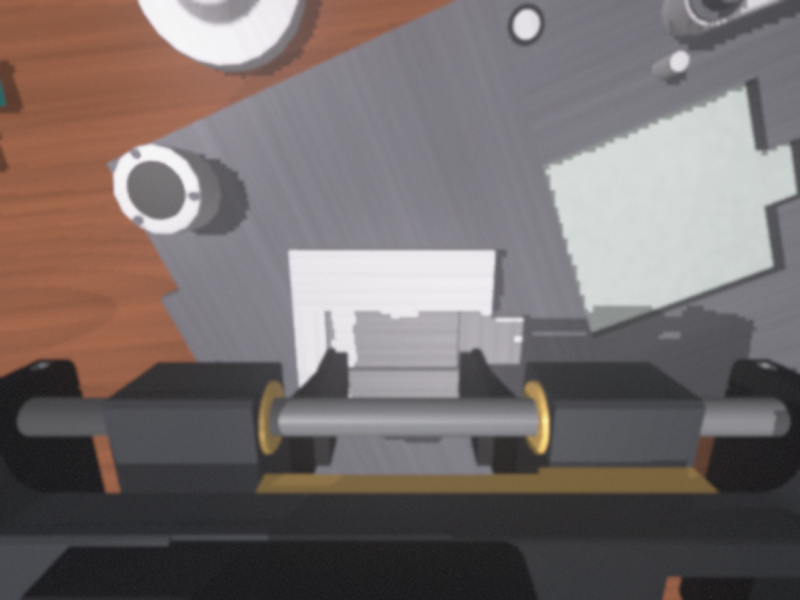

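The fingers hang over the die, whose front edge runs from (290,250) to (497,250) with the yaw square. The tool is about 4 to 5 mm short in y, so I'll correct that and descend.

Request:
{"fn": "step_arm", "kwargs": {
  "deltas": [
    [0.0025,0.0045,0,0,0.36],
    [0,0,-0.01,0,0.36],
    [0,0,-0.01,0,0.36],
    [0,0,-0.005,0,0.36],
    [0,0,-0.003,0,0.36],
    [0,0,0,0,0.36]
  ]
}}

```text
clock: 2.9
position: [0.4888, 0.0229, 0.0637]
eef_rot: [0.0, 0.998, -0.055, -0.0]
contact_force: [-0.0, -0.6, -1.0]
gripper_width: 0.0275
```

Run:
```python
from h import *
np.set_printoptions(precision=4,suppress=True)
s=state();print(s['clock'],s['position'],s['eef_rot'],s['gripper_width'],s['contact_force'])
im=imaging.capture('wrist');cv2.imwrite('pics/w3.png',cv2.resize(im,(800,600),interpolation=cv2.INTER_CUBIC))
```

```text
2.9 [0.4888 0.0229 0.0637] [ 0.      0.9985 -0.0551 -0.0004] 0.027535798473504514 [-0.0387 -0.6326 -0.9768]
```

View pics/w3.png

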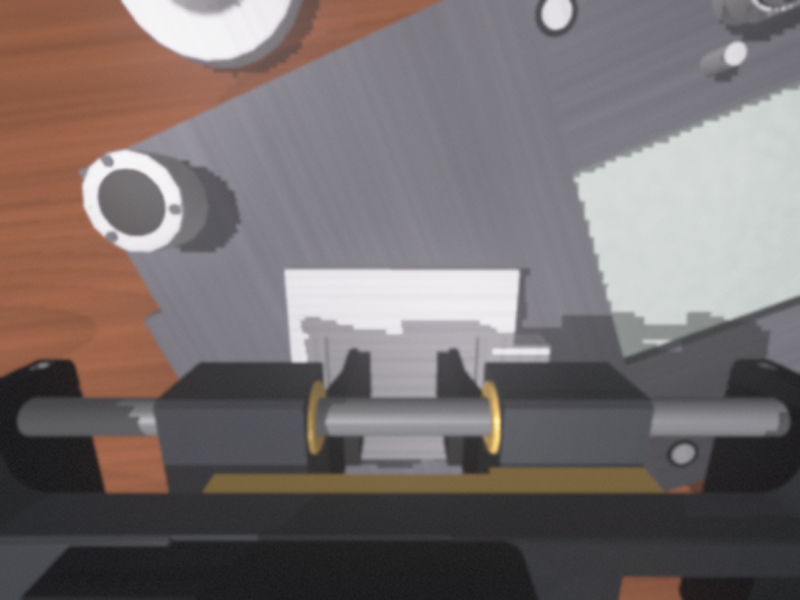

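The finger tips at x≈345 and 460 sit between the recess's end walls at x≈326 and 477, so I can descend into it.

Request:
{"fn": "step_arm", "kwargs": {
  "deltas": [
    [-0.001,0,-0.003,0,0.36],
    [0,0,-0.003,0,0.36],
    [0,0,-0.001,0,0.36],
    [0,0,0,0,0.36]
  ]
}}

```text
clock: 3.35
position: [0.488, 0.023, 0.0569]
eef_rot: [0.0, 0.998, -0.055, -0.0]
contact_force: [1.2, -0.0, 0.1]
gripper_width: 0.0279
```

No contact yet, so the tips are above the recess floor. Next I'll open against the walls.

Request:
{"fn": "step_arm", "kwargs": {
  "deltas": [
    [0,0,-0.001,0,0.2],
    [0,0,0,0,0.1],
    [0,0,0,0,0.0],
    [0,0,0,0,0.0],
    [0,0,0,0,0.0]
  ],
  "force": 20
}}

```text
clock: 3.85
position: [0.4881, 0.023, 0.0561]
eef_rot: [0.0, 0.998, -0.055, 0.0]
contact_force: [-0.4, -0.3, 0.4]
gripper_width: 0.0429
```

Run:
```python
from h import *
im=imaging.capture('wrist');cv2.imwrite('pics/w4.png',cv2.resize(im[150:330,150:390],None,fx=3.3,fy=3.3,interpolation=cv2.INTER_CUBIC))
im=imaging.capture('scene');cv2.imwrite('pics/s4.png',cv2.resize(im[175:285,135:280],None,fx=5.4,fy=5.4,interpolation=cv2.INTER_CUBIC))
```

```text
(no output)
```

View pics/w4.png

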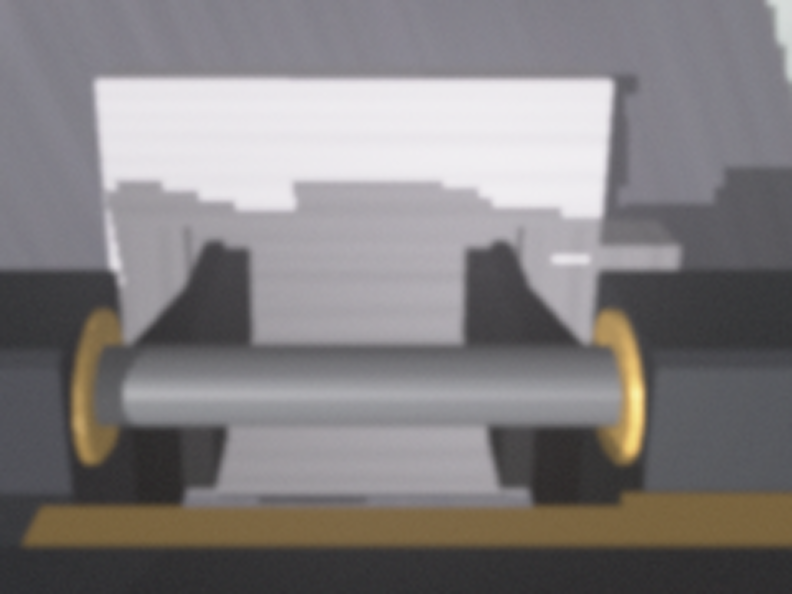

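View pics/s4.png

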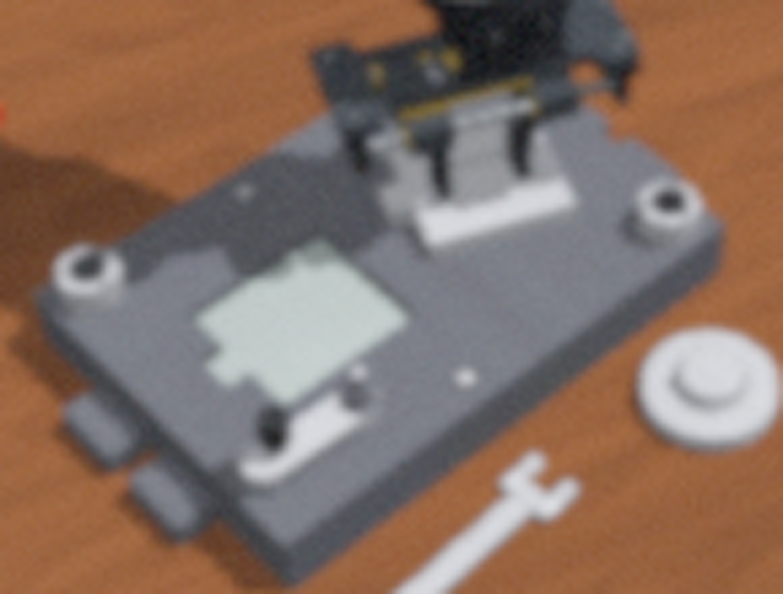

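The wrist crop shows both tips inside the recess, whose walls are at x≈187 and 520. The fingers taper, so they need to open wider before they touch.

Request:
{"fn": "step_arm", "kwargs": {
  "deltas": [
    [0,0,0,0,-0.05],
    [0,0,0,0,-0.1],
    [0,0,0,0,-0.15],
    [0,0,0,0,-0.2],
    [0,0,0,0,-0.2]
  ],
  "force": 20
}}

```text
clock: 4.45
position: [0.4882, 0.0237, 0.0561]
eef_rot: [-0.0, 0.998, -0.055, 0.0]
contact_force: [0.2, 4.6, -0.7]
gripper_width: 0.0492
```

The fingers stalled at 49 mm, so the die is held from inside. Now I'll slide and turn it towards the pocket, stopping short of the tipping point.

Request:
{"fn": "step_arm", "kwargs": {
  "deltas": [
    [0.0027,-0.008,0,0.0475,-0.2],
    [0.0027,-0.008,0,0.0475,-0.2],
    [0.0027,-0.008,0,0.0475,-0.2],
    [0.0027,-0.008,0,0.0475,-0.2],
    [0.0027,-0.008,0,0.0475,-0.2],
    [0.0027,-0.008,0,0.0475,-0.2],
    [0.0027,-0.008,0,0.0475,-0.2],
    [0.0027,-0.008,0,0.0475,-0.2]
  ]
}}

```text
clock: 5.25
position: [0.5094, -0.0401, 0.0561]
eef_rot: [-0.001, 0.991, 0.136, -0.0]
contact_force: [-2.6, 6.4, 3.3]
gripper_width: 0.049
```

Request:
{"fn": "step_arm", "kwargs": {
  "deltas": [
    [0,0,0,0,-0.2]
  ]
}}

```text
clock: 5.35
position: [0.5098, -0.0418, 0.0561]
eef_rot: [0.0, 0.991, 0.135, -0.0]
contact_force: [-0.3, -0.9, 1.0]
gripper_width: 0.0492
```

Run:
```python
from h import *
np.set_printoptions(precision=4,suppress=True)
s=state();print(s['clock'],s['position'],s['eef_rot'],s['gripper_width'],s['contact_force']);np.save('w5.npy',np.r_[s['position'],s['eef_rot']])
im=imaging.capture('wrist');cv2.imwrite('pics/w5.png',cv2.resize(im,(800,600),interpolation=cv2.INTER_CUBIC))
im=imaging.capture('top');cv2.imwrite('pics/t5.png',cv2.resize(im[120:230,235:370],None,fx=5.9,fy=5.428,interpolation=cv2.INTER_CUBIC))
```

```text
5.35 [ 0.5098 -0.0418  0.0561] [ 0.0002  0.9909  0.1345 -0.    ] 0.04922422107084414 [-0.2641 -0.9387  0.9506]
```

View pics/w5.png

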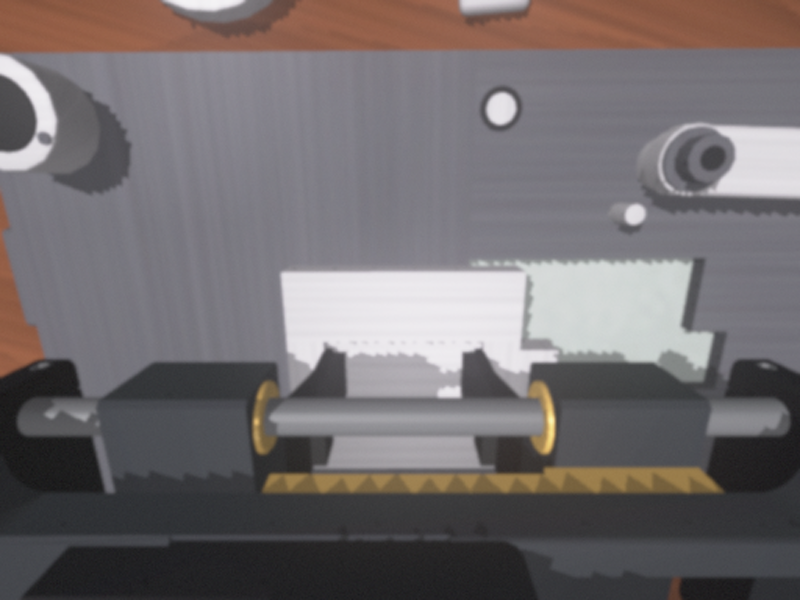

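View pics/t5.png

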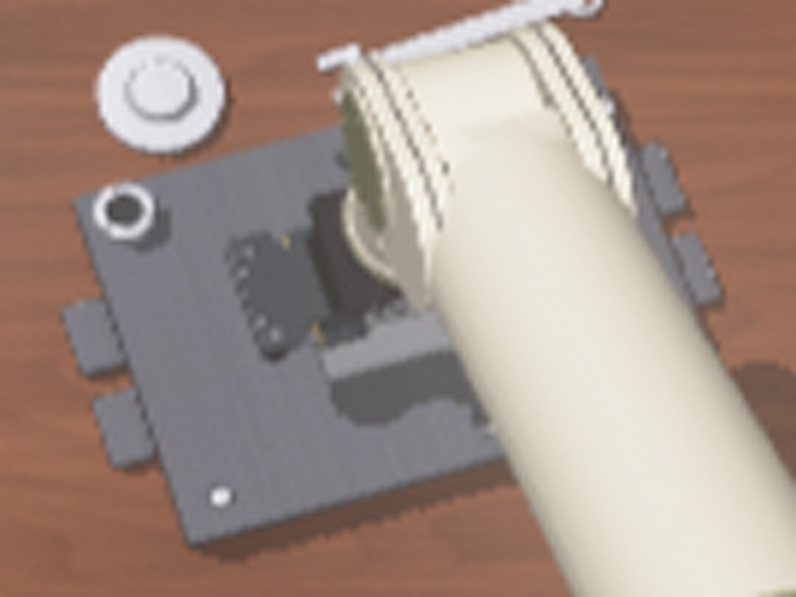

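```bash
cat > rel.py <<'E'
from h import *
np.set_printoptions(precision=4,suppress=True)
def rel(wf,die,pk,yaw):
    w=np.load(wf);s=dict(position=w[:3],eef_rot=w[3:]);c=cam('wrist',s)
    A=ray(c,np.array(die,float)/1.5625,.059)[:,:2];B=ray(c,np.array(pk,float)/1.5625,.045)[:,:2]
    u=np.array([[np.cos(yaw),np.sin(yaw)],[-np.sin(yaw),np.cos(yaw)]])
    A=A@u.T;B=B@u.T
    print('die pts shoe axes',A,'pocket',B)
    print('slopes',(A[1]-A[0])[0]/(A[1]-A[0])[1],(B[1]-B[0])[0]/(B[1]-B[0])[1])
    return A,B,w
E
python3 - <<'E'
from rel import *
A,B,w=rel('w5.npy',[(281,271),(525,271)],[(476,263),(695,259)],.2723)
print('tool yaw',2*np.arctan2(w[5],w[4]), 'die w',A[0,1]-A[1,1])
print('die centre x (=edge-.045)',A[:,0].mean()-.045,'pocket x',B[:,0].mean()-.047)
p=np.load('pose1.npy')[0];u=np.array([[np.cos(p[2]),np.sin(p[2])],[-np.sin(p[2]),np.cos(p[2])]])
print('shoe p1',u@p[:2],'tcp',u@w[:2])
E
```

```text
die pts shoe axes [[ 0.5239 -0.1298]
 [ 0.5237 -0.225 ]] pocket [[ 0.5244 -0.2082]
 [ 0.5258 -0.3003]]
slopes 0.0028456990766415266 -0.01562513616762169
tool yaw 0.2698572708116925 die w 0.09511549073485576
die centre x (=edge-.045) 0.47879406485648873 pocket x 0.4780872881629193
shoe p1 [ 0.4783 -0.19  ] tcp [ 0.4798 -0.1774]
```

The die's edge is within 0.7 mm of the pocket's in x and the yaw is within about 0.01 to 0.02 rad. Another 77 mm along shoe −y is needed.

Request:
{"fn": "step_arm", "kwargs": {
  "deltas": [
    [0.0016,-0.0075,0,0.008,-0.2],
    [0.0021,-0.0075,0,0,-0.2],
    [0.0021,-0.0075,0,0,-0.2],
    [0.0021,-0.0075,0,0,-0.2],
    [0.0021,-0.0075,0,0,-0.2],
    [0.0021,-0.0075,0,0,-0.2],
    [0.0021,-0.0075,0,0,-0.2],
    [0.0021,-0.0075,0,0,-0.2]
  ]
}}

```text
clock: 6.25
position: [0.5256, -0.0995, 0.0559]
eef_rot: [-0.001, 0.99, 0.139, -0.0]
contact_force: [-1.6, 5.6, 2.3]
gripper_width: 0.049
```

Run:
```python
from h import *
np.set_printoptions(precision=4,suppress=True)
s=state();print(s['clock'],s['position'],s['eef_rot'],s['gripper_width'],s['contact_force']);np.save('w6.npy',np.r_[s['position'],s['eef_rot']])
im=imaging.capture('wrist');cv2.imwrite('pics/w6.png',cv2.resize(im,(800,600),interpolation=cv2.INTER_CUBIC))
im=imaging.capture('scene');cv2.imwrite('pics/s6.png',cv2.resize(im[175:285,135:280],None,fx=5.4,fy=5.4,interpolation=cv2.INTER_CUBIC))
```

```text
6.25 [ 0.5256 -0.0995  0.0559] [-0.001   0.9903  0.1388 -0.0004] 0.048971680852319795 [-1.603   5.5609  2.2672]
```

View pics/w6.png

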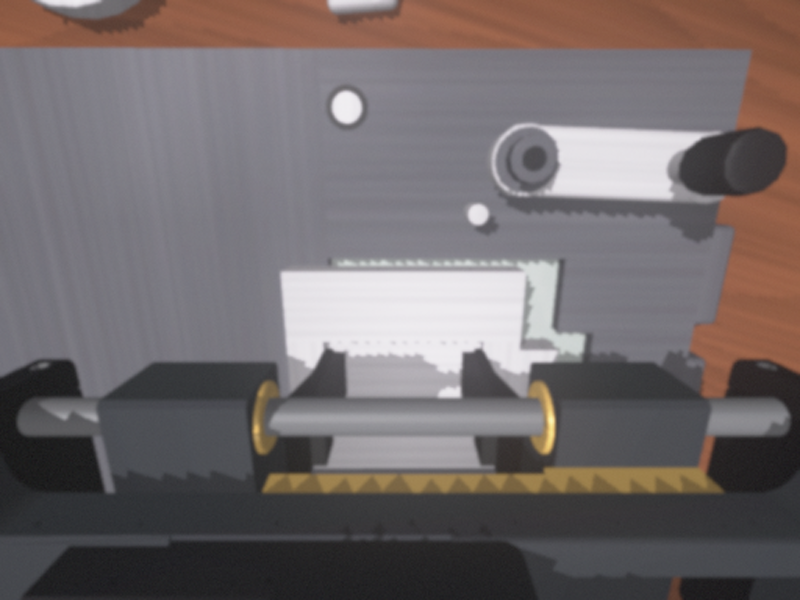

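View pics/s6.png

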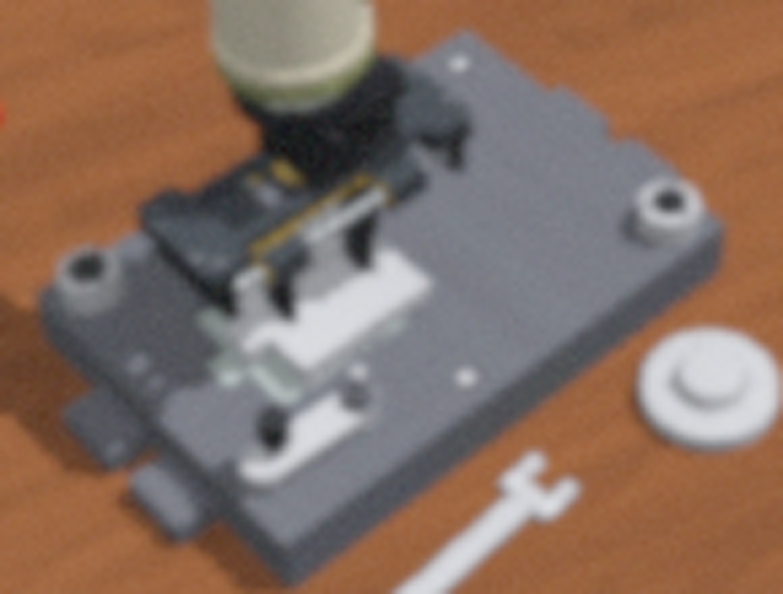

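The die is still level and held in the recess. Its front edge at row 270 runs parallel to the pocket edge at row 262, with about 33 px left at the −y end.

Run:
```python
from rel import *
A,B,w=rel('w6.npy',[(281,271),(525,271)],[(334,261),(562,261)],.2723)
print('tool yaw',2*np.arctan2(w[5],w[4]))
print('x off',A[:,0].mean()-.045-(B[:,0].mean()-.047),'y off',A[:,1].mean()-B[:,1].mean())
p=np.load('pose1.npy')[0];u=np.array([[np.cos(.2723),np.sin(.2723)],[-np.sin(.2723),np.cos(.2723)]])
print('pocket est',u@p[:2]+[0,-.065],'tcp',u@w[:2])
```

```text
die pts shoe axes [[ 0.5232 -0.1893]
 [ 0.5238 -0.2842]] pocket [[ 0.5248 -0.2077]
 [ 0.5254 -0.3036]]
slopes -0.006210867570341478 -0.0061609637876766
tool yaw 0.27845685274583876
x off 0.0003820887530495698 y off 0.018897803608296265
pocket est [ 0.4783 -0.255 ] tcp [ 0.4795 -0.2371]
```

Request:
{"fn": "step_arm", "kwargs": {
  "deltas": [
    [0.0012,-0.0053,0,0,-0.2],
    [0.0014,-0.0053,0,0,-0.2],
    [0.0014,-0.0053,0,0,-0.2],
    [0,0,0,0,-0.2],
    [0,0,0,0,-0.2]
  ]
}}

```text
clock: 6.85
position: [0.5295, -0.1172, 0.0555]
eef_rot: [0.0, 0.99, 0.138, -0.0]
contact_force: [2.6, -0.5, -8.3]
gripper_width: 0.0493
```

Run:
```python
from h import *
np.set_printoptions(precision=4,suppress=True)
s=state();print(s['clock'],s['position'],s['eef_rot'],s['gripper_width'],s['contact_force']);np.save('w7.npy',np.r_[s['position'],s['eef_rot']])
im=imaging.capture('wrist');cv2.imwrite('pics/w7.png',cv2.resize(im,(800,600),interpolation=cv2.INTER_CUBIC))
u=np.array([[np.cos(.2723),np.sin(.2723)],[-np.sin(.2723),np.cos(.2723)]]);print(u@s['position'][:2])
```

```text
6.85 [ 0.5295 -0.1172  0.0555] [ 0.0002  0.9904  0.1382 -0.0003] 0.049251517676358075 [ 2.5954 -0.5193 -8.3448]
[ 0.4785 -0.2553]
```

View pics/w7.png

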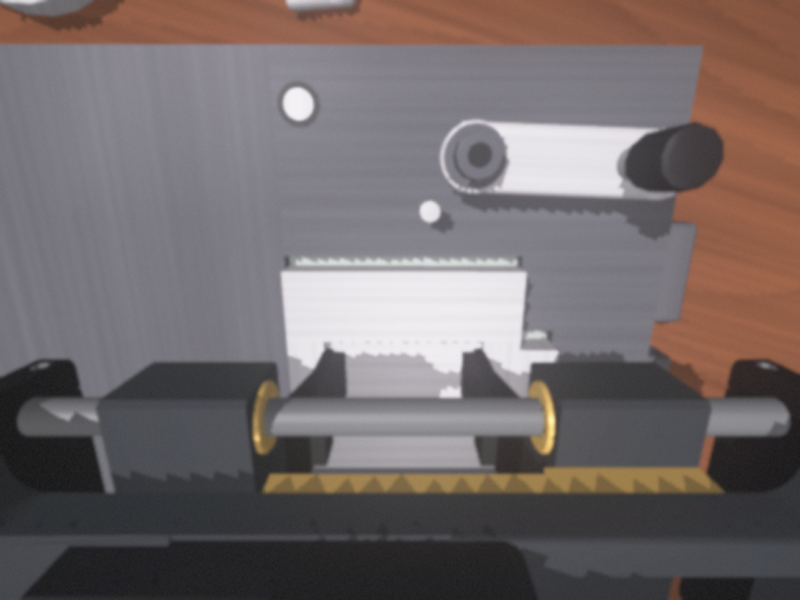

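A contact force of −8.3 N in z means the gripper is carrying the die's whole weight over the pocket, still at sliding height. I'll check the alignment before releasing.

Run:
```python
from rel import *
A,B,w=rel('w7.npy',[(281,270),(526,270)],[(287,258),(521,258)],.2723)
print('x off',A[:,0].mean()-.045-(B[:,0].mean()-.047),'y off',A[:,1].mean()-B[:,1].mean(), A[0,1]-A[1,1],B[0,1]-B[1,1])
```

```text
die pts shoe axes [[ 0.5228 -0.2077]
 [ 0.5232 -0.3027]] pocket [[ 0.5251 -0.2065]
 [ 0.5256 -0.3044]]
slopes -0.004642709536003626 -0.004652705058470978
x off -0.00036181653908107236 y off 0.0002186631223374258 0.09501511068337157 0.09799084717509865
```

Offsets are within 0.4 mm in both axes and the yaw matches. I'll lower 3 mm, then close the fingers to let the die drop.

Request:
{"fn": "step_arm", "kwargs": {
  "deltas": [
    [0,0,-0.002,0,-0.2],
    [0,0,-0.002,0,-0.2],
    [0,0,0,0,-0.2]
  ]
}}

```text
clock: 7.2
position: [0.5295, -0.1167, 0.0515]
eef_rot: [-0.0, 0.99, 0.138, -0.0]
contact_force: [0.4, 0.1, -9.7]
gripper_width: 0.0492
```

Request:
{"fn": "step_arm", "kwargs": {
  "deltas": [
    [0,0,0,0,0.1],
    [0,0,0,0,0.1],
    [0,0,0,0,0.1],
    [0,0,0.01,0,0.1],
    [0,0,0.01,0,0.1],
    [0,0,0.02,0,0.1],
    [0,0,0.02,0,0.1]
  ]
}}

```text
clock: 7.9
position: [0.5302, -0.1168, 0.1138]
eef_rot: [0.0, 0.99, 0.139, 0.0]
contact_force: [0.3, -0.6, 0.4]
gripper_width: 0.0394
```

Run:
```python
from h import *
np.set_printoptions(precision=4,suppress=True)
s=state();print(s['clock'],s['position'],s['eef_rot'],s['gripper_width'],s['contact_force']);np.save('w8.npy',np.r_[s['position'],s['eef_rot']])
im=imaging.capture('wrist');cv2.imwrite('pics/w8.png',cv2.resize(im,(800,600),interpolation=cv2.INTER_CUBIC))
im=imaging.capture('scene');cv2.imwrite('pics/s8.png',cv2.resize(im[175:285,135:280],None,fx=5.4,fy=5.4,interpolation=cv2.INTER_CUBIC))
```

```text
7.9 [ 0.5302 -0.1168  0.1138] [0.0001 0.9904 0.1386 0.0003] 0.03944516961407045 [ 0.2922 -0.5993  0.4448]
```

View pics/w8.png

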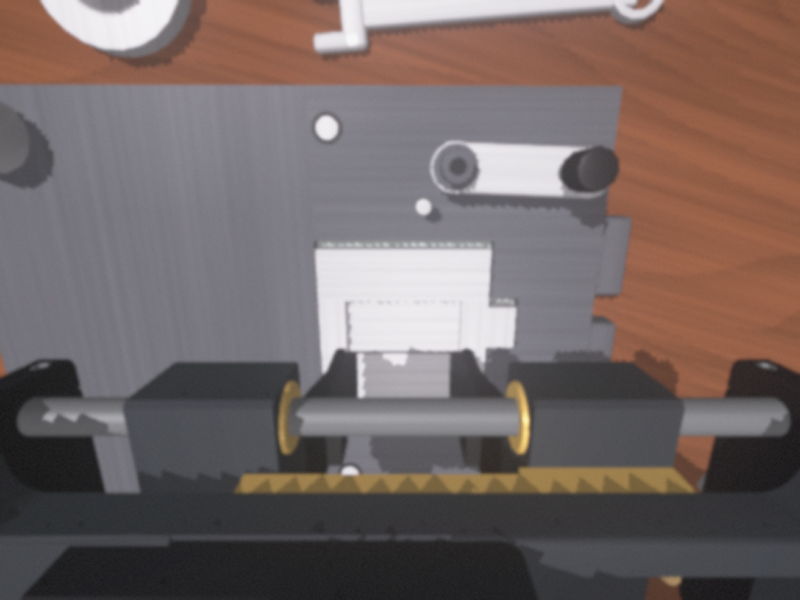

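View pics/s8.png

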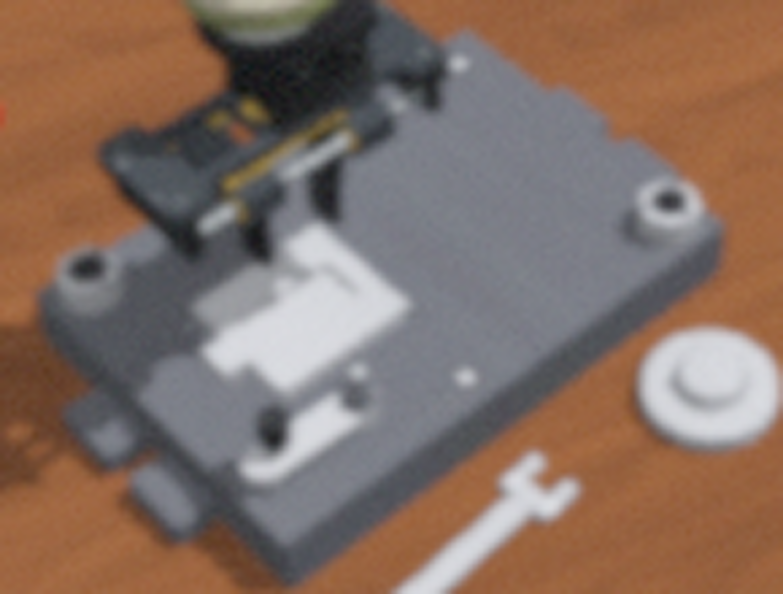

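The die looks seated: it is almost flush with the shoe and its tongue fills the keyway. I'll confirm the height by touch. The recess floor should be at z≈0.046 if it is home, and at or above 0.054 if it is still on the rim.

Request:
{"fn": "step_arm", "kwargs": {
  "deltas": [
    [0,0,-0.03,0,0.1],
    [0,0,-0.025,0,0.1],
    [0,0,-0.005,0,0.1],
    [0,0,-0.003,0,0.1],
    [0,0,-0.002,0,0.1],
    [0,0,0,0,0.1]
  ]
}}

```text
clock: 8.6
position: [0.5306, -0.117, 0.0479]
eef_rot: [0.0, 0.99, 0.138, 0.001]
contact_force: [0.1, -1.0, 0.1]
gripper_width: 0.0391
```

Request:
{"fn": "step_arm", "kwargs": {
  "deltas": [
    [0,0,-0.001,0,0.1],
    [0,0,-0.001,0,0.1],
    [0,0,0,0,0.1]
  ]
}}

```text
clock: 8.9
position: [0.5306, -0.117, 0.0465]
eef_rot: [0.001, 0.99, 0.138, 0.0]
contact_force: [-3.7, 0.4, 12.0]
gripper_width: 0.0391
```

Contact came at z = 0.0465, so the die is fully home (expected 0.046). Now I'll lift clear and work out the keeper arc.

Request:
{"fn": "step_arm", "kwargs": {
  "deltas": [
    [0,0,0.02,0,0.1],
    [0,0,0.03,0,0.1],
    [0,0,0.035,0,0.1],
    [0,0,0,0,0.2]
  ]
}}

```text
clock: 9.3
position: [0.5327, -0.117, 0.1349]
eef_rot: [0.002, 0.99, 0.138, 0.003]
contact_force: [0.4, -0.4, -0.1]
gripper_width: 0.037
```

Run:
```python
from h import *
np.set_printoptions(precision=4,suppress=True)
s=state();print(s['clock'],s['position'],s['qpos'],2*np.arctan2(s['eef_rot'][2],s['eef_rot'][1]),s['contact_force'])
p=np.load('pose1.npy')[0]
for th in np.arange(0,1.61,.1):
    k=place(p,[[.085-.056*np.sin(th),-.09-.056*np.cos(th),.078]])[0]; print(round(th,2),k[:2])
```

```text
9.3 [ 0.5327 -0.117   0.1349] [ 0.762   0.3039 -0.7313  1.7592  0.2223  1.155  -1.3286] 0.27787240381091893 [ 0.4256 -0.4073 -0.061 ]
0.0 [ 0.6329 -0.1722]
0.1 [ 0.6274 -0.1734]
0.2 [ 0.6219 -0.1741]
0.3 [ 0.6163 -0.1742]
0.4 [ 0.6107 -0.1738]
0.5 [ 0.6052 -0.1728]
0.6 [ 0.5998 -0.1712]
0.7 [ 0.5946 -0.1692]
0.8 [ 0.5896 -0.1666]
0.9 [ 0.5849 -0.1635]
1.0 [ 0.5806 -0.16  ]
1.1 [ 0.5766 -0.1561]
1.2 [ 0.573  -0.1518]
1.3 [ 0.5699 -0.1472]
1.4 [ 0.5672 -0.1422]
1.5 [ 0.5651 -0.1371]
1.6 [ 0.5635 -0.1317]
```

Request:
{"fn": "step_arm", "kwargs": {
  "deltas": [
    [0.0084,-0.0046,0,-0.131,0.2],
    [0.0084,-0.0046,0,-0.131,0.2],
    [0.0084,-0.0046,0,-0.131,0.2],
    [0.0084,-0.0046,0,-0.131,0.2],
    [0.0084,-0.0046,0,-0.131,0.2],
    [0.0084,-0.0046,0,-0.131,0.2],
    [0.0084,-0.0046,0,-0.131,0.2],
    [0.0084,-0.0046,0,-0.131,0.2]
  ]
}}

```text
clock: 10.1
position: [0.5975, -0.1539, 0.1299]
eef_rot: [0.0, 0.926, -0.378, -0.0]
contact_force: [-0.2, -0.8, -0.6]
gripper_width: 0.0347
```

Request:
{"fn": "step_arm", "kwargs": {
  "deltas": [
    [0.0083,-0.0046,0,-0.131,0.2],
    [0.0083,-0.0046,0,-0.131,0.2],
    [0.0083,-0.0046,0,-0.131,0.2],
    [0.0083,-0.0046,0,-0.131,0.2],
    [0,0,0,0,0.2],
    [0,0,0,0,0.2]
  ]
}}

```text
clock: 10.7
position: [0.6221, -0.1669, 0.1248]
eef_rot: [0.002, 0.828, -0.561, -0.005]
contact_force: [0.2, 1.1, 1.2]
gripper_width: 0.035
```

Run:
```python
from h import *
np.set_printoptions(precision=4,suppress=True)
s=state();print(s['clock'],s['position'],s['qpos'],2*np.arctan2(s['eef_rot'][2],s['eef_rot'][1]),s['gripper_width'])
im=imaging.capture('wrist');cv2.imwrite('pics/w9.png',cv2.resize(im,(800,600),interpolation=cv2.INTER_CUBIC))
c=cam('wrist',s);p=np.load('pose1.npy')[0]
print(proj(c,place(p,[[.085,-.146,.0955],[.085,-.09,.073],[.066,-.075,.059]]))*1.5625)
```

```text
10.7 [ 0.6221 -0.1669  0.1248] [ 0.2519  0.4482 -0.0801  1.5113  0.0368  1.1953 -2.5971] -1.1920868599390013 0.034996060017321765
[[384.7168 329.5749]
 [376.9506 407.3309]
 [406.3951 419.7566]]
```

View pics/w9.png

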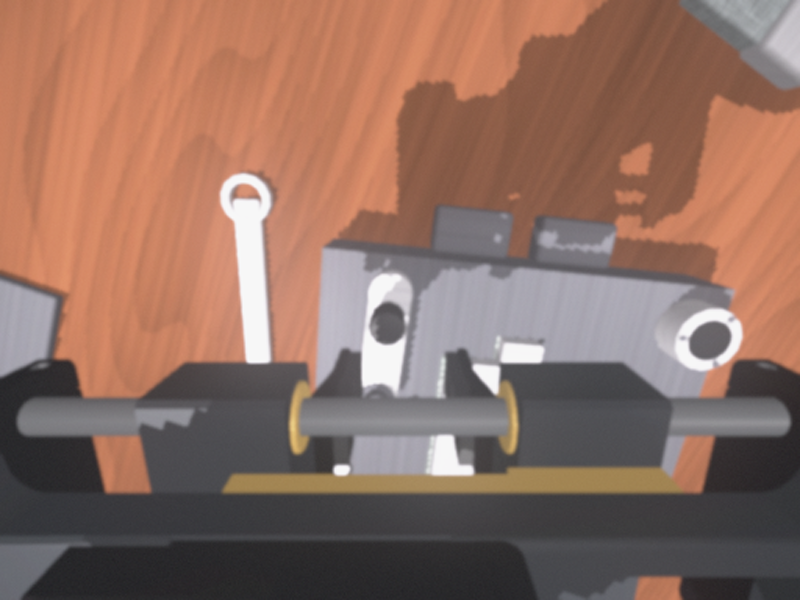

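The wrist joint reached its limit (q7 = −2.597) turning this way. I'll turn back the other way, where there is room. The wrist view shows the knob at (387,322) against the predicted (385,330), so the keeper is parked near 0.

Request:
{"fn": "step_arm", "kwargs": {
  "deltas": [
    [0.001,-0.001,0.004,0.1,0.2],
    [0.002,-0.001,0.004,0.14,0.2],
    [0.002,-0.001,0.002,0.14,0.2],
    [0.002,-0.001,0,0.14,0.2],
    [0.002,-0.001,0,0.14,0.2],
    [0.002,0,0,0.14,0.2],
    [0,0,0,0.14,0.2],
    [0,0,0,0.14,0.2]
  ]
}}

```text
clock: 11.55
position: [0.6329, -0.1731, 0.1353]
eef_rot: [0.003, 0.999, -0.054, -0.003]
contact_force: [0.7, 0.4, -0.2]
gripper_width: 0.0353
```

Request:
{"fn": "step_arm", "kwargs": {
  "deltas": [
    [0,0,0,0.145,0.2],
    [0,0,0,0.145,0.2],
    [0,0,0,0.145,0.2],
    [0,0,0,0.145,0.2],
    [0,0,0,0.145,0.2],
    [0,0,0,0.145,0.2],
    [0,0,0,0.145,0.2],
    [0,0,0,0.145,0.2]
  ]
}}

```text
clock: 12.35
position: [0.6329, -0.1732, 0.1358]
eef_rot: [0.005, 0.865, 0.502, 0.0]
contact_force: [0.0, -0.0, 0.5]
gripper_width: 0.0345
```

Run:
```python
from h import *
np.set_printoptions(precision=4,suppress=True)
s=state();print(s['clock'],s['position'],s['qpos'],2*np.arctan2(s['eef_rot'][2],s['eef_rot'][1]),s['gripper_width'])
```

```text
12.35 [ 0.6329 -0.1732  0.1358] [ 0.534   0.4916 -0.4634  1.4671  0.2346  1.2293 -0.4789] 1.0511369113284494 0.034482319721242896
```

Request:
{"fn": "step_arm", "kwargs": {
  "deltas": [
    [0,0,0,0.13,0.2],
    [0,0,0,0.13,0.2],
    [0,0,0,0.13,0.2],
    [0,0,0,0.13,0.2],
    [0,0.001,0,0.13,0.2],
    [0,0,0,0.13,0.2],
    [0,0,-0.02,0,0.2],
    [0,0,0,0,0.2]
  ]
}}

```text
clock: 13.15
position: [0.6316, -0.1723, 0.1136]
eef_rot: [0.004, 0.612, 0.791, 0.002]
contact_force: [-0.5, 0.2, 0.1]
gripper_width: 0.0345
```

Run:
```python
from h import *
np.set_printoptions(precision=4,suppress=True)
s=state();print(s['clock'],s['position'],s['qpos'],2*np.arctan2(s['eef_rot'][2],s['eef_rot'][1]),s['gripper_width'])
im=imaging.capture('wrist');cv2.imwrite('pics/w10.png',cv2.resize(im,(800,600),interpolation=cv2.INTER_CUBIC))
im=imaging.capture('scene');cv2.imwrite('pics/s10.png',cv2.resize(im[175:285,135:280],None,fx=5.4,fy=5.4,interpolation=cv2.INTER_CUBIC))
c=cam('wrist',s);p=np.load('pose1.npy')[0]
print(proj(c,place(p,[[.085,-.146,.0955],[.085,-.09,.073],[.066,-.075,.059]]))*1.5625)
```

```text
13.15 [ 0.6316 -0.1723  0.1136] [ 0.6307  0.5353 -0.5947  1.4888  0.3125  1.2036  0.2445] 1.8242462696266835 0.03447067113482036
[[406.6429 356.1671]
 [403.9126 230.3177]
 [365.4465 198.1421]]
```

View pics/w10.png

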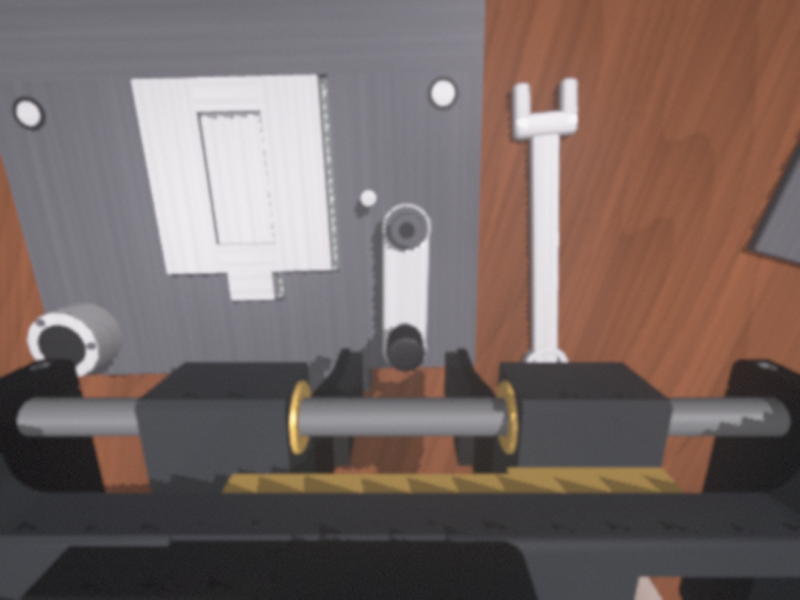

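View pics/s10.png

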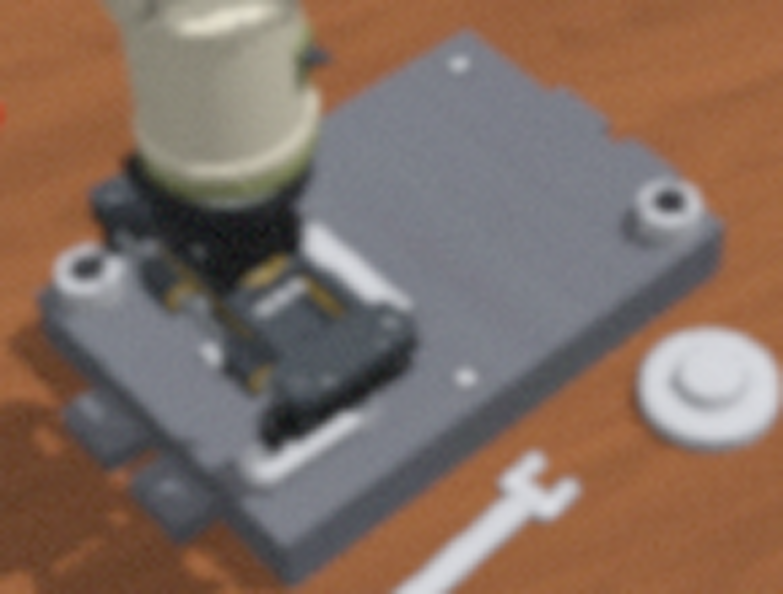

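The knob at (406,353) lies centred between the fingers (x≈362 and 447), and the die shows seated with an even gap. Descending around the knob.

Request:
{"fn": "step_arm", "kwargs": {
  "deltas": [
    [0.001,0,-0.01,0.015,0.2],
    [0,0,-0.012,0,0.2],
    [0,0,-0.012,0,0.2],
    [0,0,0,0,0.45],
    [0,0,0,0,0.45],
    [0,0,0,0,0.45]
  ],
  "force": 10
}}

```text
clock: 13.85
position: [0.6343, -0.1722, 0.0814]
eef_rot: [0.006, 0.606, 0.795, 0.002]
contact_force: [1.0, 0.0, -0.2]
gripper_width: 0.0249
```

Request:
{"fn": "step_arm", "kwargs": {
  "deltas": [
    [-0.0065,-0.0012,0,-0.1,0.45],
    [-0.0055,-0.0007,0,-0.1,0.45],
    [-0.0056,-0.0001,0,-0.1,0.45],
    [-0.0056,0.0004,0,-0.1,0.45],
    [-0.0055,0.001,0,-0.1,0.45],
    [-0.0054,0.0016,0,-0.1,0.45],
    [-0.0052,0.002,0,-0.1,0.45],
    [-0.005,0.0026,0,-0.1,0.45]
  ]
}}

```text
clock: 14.65
position: [0.5906, -0.1665, 0.0819]
eef_rot: [0.006, 0.869, 0.495, 0.0]
contact_force: [2.4, -0.1, -1.2]
gripper_width: 0.0238
```

Request:
{"fn": "step_arm", "kwargs": {
  "deltas": [
    [-0.0047,0.0031,0,-0.1,0.45],
    [-0.0043,0.0035,0,-0.1,0.45],
    [-0.004,0.0039,0,-0.1,0.45],
    [-0.0036,0.0043,0,-0.1,0.45],
    [-0.0031,0.0046,0,-0.1,0.45],
    [-0.0027,0.005,0,-0.1,0.45],
    [-0.0021,0.0051,0,-0.1,0.45],
    [0,0,0,0,0.45]
  ]
}}

```text
clock: 15.45
position: [0.5656, -0.1368, 0.0819]
eef_rot: [0.005, 0.986, 0.168, -0.002]
contact_force: [0.1, 0.0, 0.6]
gripper_width: 0.0242
```

Run:
```python
from h import *
np.set_printoptions(precision=4,suppress=True)
s=state();print(s['clock'],s['position'],2*np.arctan2(s['eef_rot'][2],s['eef_rot'][1]),s['gripper_width'],s['contact_force'])
im=imaging.capture('wrist');cv2.imwrite('pics/w11.png',cv2.resize(im,(800,600),interpolation=cv2.INTER_CUBIC))
c=cam('wrist',s);p=np.load('pose1.npy')[0]
print(proj(c,place(p,[[.085-.056*np.sin(t),-.09-.056*np.cos(t),.0955] for t in(1.4,1.5,1.6)]))*1.5625)
```

```text
15.45 [ 0.5656 -0.1368  0.0819] 0.3379558376771008 0.024214749079183338 [0.1211 0.0471 0.6108]
[[417.9935 386.9077]
 [403.8314 387.6858]
 [389.6545 387.1821]]
```

View pics/w11.png

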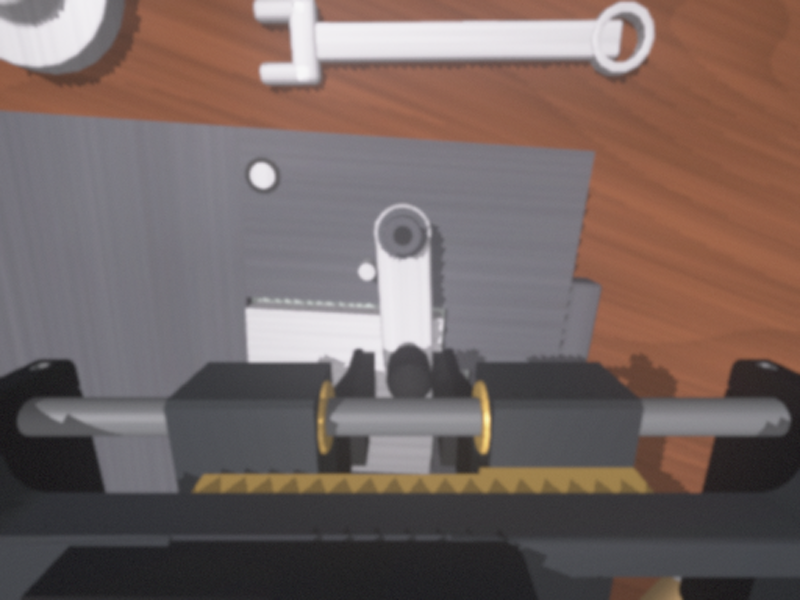

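The keeper is over the die at about 1.46 rad, with the knob at x≈409 and the dowel at (367,271) still just clear. I'll nudge it to its stop in small steps.

Request:
{"fn": "step_arm", "kwargs": {
  "deltas": [
    [-0.0006,0.002,0,-0.03,0.45],
    [-0.0006,0.002,0,-0.03,0.45],
    [0,0,0,0,0.45]
  ]
}}

```text
clock: 15.8
position: [0.5643, -0.1337, 0.0814]
eef_rot: [0.005, 0.99, 0.14, -0.002]
contact_force: [0.5, -2.2, 1.8]
gripper_width: 0.0237
```

Request:
{"fn": "step_arm", "kwargs": {
  "deltas": [
    [-0.0005,0.0015,0,0,0.45],
    [-0.0003,0.001,0,0,0.45],
    [0,0,0,0,0.45]
  ]
}}

```text
clock: 16.1
position: [0.5631, -0.1309, 0.081]
eef_rot: [0.005, 0.99, 0.139, -0.003]
contact_force: [0.2, -2.9, 1.7]
gripper_width: 0.0238
```

Request:
{"fn": "step_arm", "kwargs": {
  "deltas": [
    [-0.0003,0.001,0,0,0.45],
    [-0.0003,0.001,0,0,0.45],
    [0,0,0,0,0.45]
  ]
}}

```text
clock: 16.4
position: [0.5626, -0.1293, 0.081]
eef_rot: [0.005, 0.99, 0.139, -0.003]
contact_force: [-0.2, -5.4, 0.3]
gripper_width: 0.024
```

Request:
{"fn": "step_arm", "kwargs": {
  "deltas": [
    [-0.0002,0.0007,0,0,0.45],
    [0,0,0,0,0.45]
  ]
}}

```text
clock: 16.6
position: [0.5625, -0.1292, 0.081]
eef_rot: [0.006, 0.99, 0.139, -0.003]
contact_force: [1.8, -6.7, -1.8]
gripper_width: 0.0242
```

The position has stopped at −0.1292 while the force is rising, so the keeper is at its stop. Now I'll back off, open and lift away.

Request:
{"fn": "step_arm", "kwargs": {
  "deltas": [
    [0.0005,-0.002,0,0,0.25],
    [0,0,0,0,0.2],
    [0,0,0,0,0.2],
    [0,0,0.02,0,0.2],
    [0,0,0.04,0,0.2],
    [0,0,0.04,0,0.2],
    [-0.03,0,0.04,0,0.2],
    [-0.03,0,0.04,0,0.2]
  ]
}}

```text
clock: 17.4
position: [0.5021, -0.1291, 0.2621]
eef_rot: [0.004, 0.99, 0.14, -0.003]
contact_force: [1.1, -1.1, 0.3]
gripper_width: 0.0344
```

Run:
```python
from h import *
np.set_printoptions(precision=4,suppress=True)
s=state();print(s['clock'],s['position'],2*np.arctan2(s['eef_rot'][2],s['eef_rot'][1]),s['contact_force']);np.save('w12.npy',np.r_[s['position'],s['eef_rot']])
im=imaging.capture('wrist');cv2.imwrite('pics/w12.png',cv2.resize(im,(800,600),interpolation=cv2.INTER_CUBIC))
im=imaging.capture('scene');cv2.imwrite('pics/s12.png',cv2.resize(im[175:285,135:280],None,fx=5.4,fy=5.4,interpolation=cv2.INTER_CUBIC))
c=cam('wrist',s);p=np.load('pose1.npy')[0]
print(proj(c,place(p,[[.085-.056*np.sin(t),-.09-.056*np.cos(t),.0955] for t in(1.4,1.5,1.6)]))*1.5625)
```

```text
17.4 [ 0.5021 -0.1291  0.2621] 0.2801560147567598 [ 1.0874 -1.0809  0.2541]
[[441.0969 207.8428]
 [433.885  208.6864]
 [426.6451 208.7883]]
```

View pics/w12.png

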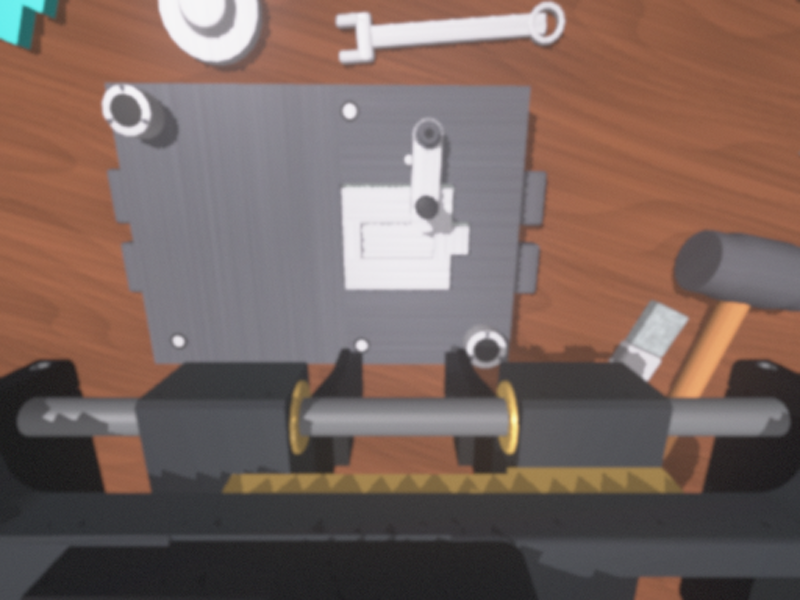

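View pics/s12.png

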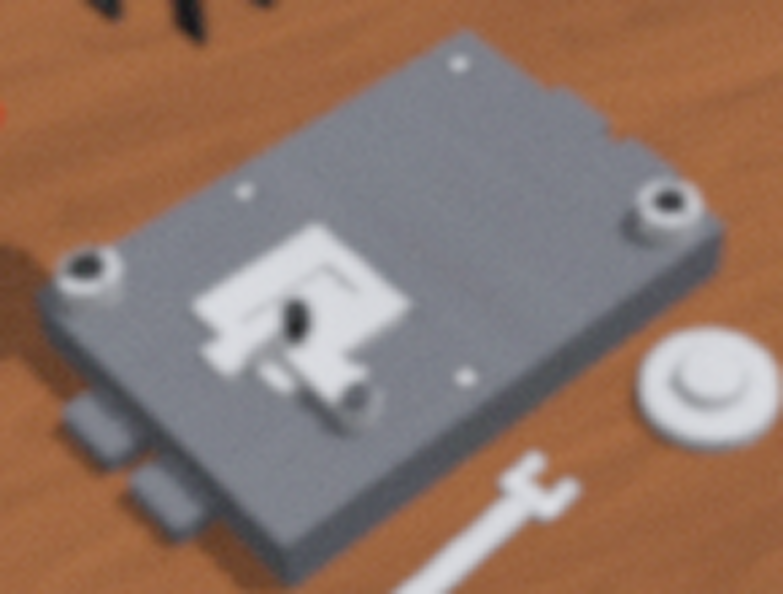

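The knob at (426,207) matches the 1.6 rad prediction of (426.6,208.8). The die is flush in the pocket with its tongue in the keyway at (459,240), and the arm is clear. I'll let it settle, then hand in.

Request:
{"fn": "step_arm", "kwargs": {
  "deltas": [
    [0,0,0,0,0.2],
    [0,0,0,0,0.2],
    [0,0,0,0,0.2]
  ]
}}

```text
clock: 17.8
position: [0.5027, -0.1296, 0.2596]
eef_rot: [0.004, 0.99, 0.139, -0.004]
contact_force: [0.7, -0.2, -0.6]
gripper_width: 0.0346
```

```bash
python3 -c "
from workcell import ticket;print(ticket.sign_off())"
```

```text
the job is handed in; nothing more can be done
None
```

The die is fully home in its pocket with the tongue in the keyway, and the keeper is swung over it to its stop. I handed the job in at 17.8 s; sign-off gives no verdict.

**How it was done:**
- **Die:** I opened the fingers inside the die's recess, slid and turned it across the shoe, lined it up to about 0.4 mm and let it drop in. Over the open pocket the gripper carried the die's full weight for about half a second, at or below sliding height; it was never lifted.
- **Keeper:** I caged the knob loosely between the fingers and swung it round the arc.

**Last checks:**
- **Die seated:** a touch on the recess floor met resistance at z = 46.5 mm, against 46 mm expected if home (54 mm if still on the shoe's top). The later pictures show it flush in the pocket.
- **Keeper at stop:** it stopped moving while the force rose to about 7 N. The last wrist picture puts the knob where 1.6 rad predicts, to about 2 px.
- **Arm clear:** the tool was at z = 0.26 m with contact force near zero.
- **Knives:** no move went near them, but I did not re-measure their positions at the end.

**What disagreed:**
- The wrist and top cameras differed by about 2 mm on the shoe's position. I used the wrist value, which the die's drop bore out.
- My first wrist turn towards the keeper brought joint 7 to −2.597, just inside its −2.6 limit, so I turned back and went the other way.

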